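# Space a drawer front in its jig and hold it flush

### The arm

A 6-joint arm with a two-finger parallel gripper is mounted at the origin on the work surface. World frame = base frame: x ahead of the robot, y to its left, z up, the work surface at z = 0. Lengths are in m, angles in rad, forces in N, time in s.
With the tool pointing down it reaches from about 0.3 to 0.875 m from the base axis. Payload 4.2 kg.
Tool frame: the origin (TCP) lies midway between the tips of the shut fingers; the grasp point (between the pads) lies 19 mm behind it (manip.grasp_offset is the distance from the TCP to the grasp point, in m); z points along the fingers, y is the direction in which the jaws open and shut (so a half turn about z gives the same grasp; the last joint's range is limited). The gripper opens to 85 mm and grips with 20 to 120 N. Pads are 22 mm wide; open, the fingers measure 114 mm over their backs; the gripper's body (76 mm by 85 mm) begins 54 mm behind the grasp point. The pads swing forward as they close: fully open they stand 13 mm farther back than shut.
Start: joints at [-1.148, 0.32, 1.565, -0, 1.257, -0.02], TCP at [0.246, -0.52, 0.206] pointing down, gripper open.
Joint ranges: [-3.11, 3.11], [-0.84, 2.01], [0.21, 2.61], [-1.34, 4.49], [0.05, 2.63], [-2.56, 2.56]. Speed limits (rad/s): [2.57, 2.57, 3.14, 3.14, 3.14, 3.14].

### API

Orientations are given as a 3x3 rotation matrix whose columns are the frame's x, y, z axes.
In Python, from workcell import manip, cams, job_done gives the robot as it stands.
- The arm moves only by the tool servo_tool, never from a script. Its argument "commands" is a list of rows, each a list of 2 entries, a list of its own where there are three numbers: the shift along the tool's x, y, z in mm, then the turn about the tool's z in degrees. A call has 1 to 12 rows; each row shifts and turns the pose as measured when the row begins, along the tool's axes as they then stand; what a row does not reach is not made up. A row lasts 1/12 s, in which the tool goes at most 41.7 mm and 7.16 degrees, less where a joint would pass 70% of its speed; a pose out of reach is approached as far as the arm can. A call is refused whole if a number of a shift passes 41.7 or a number of a turn 7.16, either way. A call with a gripper value outside its range is refused whole. "hand" is the closure in counts, from 0 (fully open) to 255 (shut), set as the call begins (left out, the last holds). The fingers move at their own pace and stop on an object; "newtons" is the grip in N (left out, the last holds). Time passes only in rows, so rows that do not move let the fingers close. It gives the time, the measured TCP pose, the force and the opening at its end, in the units of the state.
- manip.sense(): the state, without advancing time (a new reading comes with each control period).
- cams.grab_frame(name): name is "scene" or "top" or "wrist"; returns (picture, depth): 400x640x3 uint8, blue, green, red; 400x640 float32, m along the optical axis (not along the pixel's ray), 0 where there is no reading.
- cams.camera_model(name): a dict with "fx", "fy", "cx", "cy" (pixels), "cam_to_world" (4x4, takes a point from camera to world coordinates); the wrist camera has in their place "mount" (4x4, takes a point from camera to tool coordinates, whose origin is the TCP and whose axes are the flange's). Camera axes: x right, y up, looking along -z (the intrinsics and any distortion apply to the point x, -y, -z); pixel columns grow to the right and rows downward; lengths in m; the calibration is good to about 2 mm. A picture is of the moment at which its call begins: read the wrist's pose just before it. camera_model takes no time and is no camera call.
- job_done(): hands the job in, once; it reports no verdict.
The state is a dict: "clock": time; "joint_positions": joint angles; "dq": joint speeds; "joint_torque": joint torques, N m; "eef_pos": TCP position; "tcp_rot": TCP orientation; "force": force on the tool from outside, world axes, zero at the start; "ft_torque": the same for the moment, N m; "finger_gap": opening from 0.0 (shut) to 1.0 (fully open).
Only numpy, scipy, OpenCV 4.12 (cv2) and the standard library are available. Lean on these libraries where they do the work, as an engineer would, in place of code of your own. Each camera call takes 0.05 s, during which the arm holds its last target.

### The job

On the workbench a sprung drawer front sits proud in a jig between two fences, with a narrow gap along one long side and a wider one along the other. Take the wooden spacer out of its rack, slide it upright into the gap that is wide enough until it stands on the jig's base board, beside the drawer front, and let go of it; then press the drawer front down until it is flush with the fences and finish while still holding it down, with the spacer left standing in the gap and not touched. Leave the other things on the bench where they are.

Things in the scene. Friction and masses are not known exactly. Their poses are not given: they have to be found in the camera images.
- jig: drawer-front jig, fixed: white melamine base board 220 x 220 x 10 mm. Origin: centre of its underside, z up; x runs along fences and gaps, y across. Fences on it at y = +82 and -82 mm; their tops and those of two end rails (104 mm wide, at x = +-80 to +-106) are 45 mm above the bench. Between them the drawer front spans x +-75, y +-55 mm; under it a core block, 21 mm high, carries on its sides downwards.
- narrow_fence: narrower fence, fixed: wooden bar 210 x 24 x 35 mm along the jig's x; origin: centre of its underside on the base board, at jig y = +82 or -82 mm (it varies). Between it and the drawer front is the wide gap: 15 mm wide, its middle 62.5 mm from the jig's centre line, straight, open at both ends and on top, 35 mm deep from the fence top to the base board (whose top is 10 mm above the bench).
- wide_fence: wider fence, fixed: wooden bar 210 x 40 x 35 mm along the jig's x; origin: centre of its underside on the base board, on the other side of the jig. The gap between it and the drawer front is only 7 mm wide: too narrow for the spacer.
- drawer_front (a joint): how far the drawer front (wooden panel 150 x 110 x 22 mm that moves only up and down) is pressed down, m: 0 = up, its top 10 mm above the fence tops (55 mm above the bench); 0.010 = at its stop, flush with the fence tops (45 mm above the bench). It springs back when let go; it starts to move at about 3 N and needs about 8 N at the stop.
- front_face (a point): centre of the drawer front's flat top face, moves with it; in the middle of the jig
- spacer: loose wooden spacer, 60 g, 92 mm tall: blade 12 mm thick (y), 40 long (x), 52 high, bottom edge rounded; above it a grip block 22 mm thick (y), 50 long (x), from 52 to 92 mm above the origin. Origin: middle of the bottom edge, z up; same both ways round. At the start it hangs upright by the grip block in the rack's slot, origin 2 mm above the bench; lift it straight up over 55 mm to free it.
- rack: wooden rack block 90 (x) x 70 (y) x 54 mm high, fixed, with one slot along its x in the middle, in which the spacer hangs with its x along the rack's x; origin at the centre of its underside
- glue_bottle: closed yellow glue bottle, 56 mm across, 150 mm tall, standing; origin at the centre of its underside. Not part of the job.
- cup: white paper cup, 80 mm across the rim, 95 mm tall, standing; origin at the centre of its underside. Not part of the job.
- screw_tin: round steel tin, 72 mm across, 60 mm tall; origin at the centre of its underside. Not part of the job.
- offcut: small wooden offcut 75 x 45 x 22 mm lying flat; origin at the centre of its underside. Not part of the job.
- sanding_block: cork sanding block 100 x 60 x 35 mm; origin at the centre of its underside. Not part of the job.
- hammer: hammer lying on the bench, handle to its own -x; origin under its middle. Not part of the job.
- brush: flat paint brush lying on the bench, handle to its own -x; origin under its middle. Not part of the job.

How it is judged:
On the way:
1. the spacer stands in the wide gap down on the base board, let go, the drawer front still up ((y of spacer in the frame of jig between 0.054 and 0.071 m or y of spacer in the frame of jig between -0.071 and -0.054 m) and x of spacer in the frame of jig between -0.065 and 0.065 m and z of spacer in the frame of jig between -0.01 and 0.02 m and angle between spacer's own z axis and vertical below 0.25 rad and contact force between each of the fingers, the arm and spacer below 0.5 N and value of joint drawer_front below 0.004 m), for 0.2 s.
At the end, for the whole second after the job is handed in: The spacer stands in the wide gap (bottom edge within 10 mm of the base board, within 65 mm of the drawer front's middle along the gap, tilt under 0.25 rad), not touched by the robot, and the robot holds the drawer front pressed down within 2 mm of flush with a contact force over 3 N ((y of spacer in the frame of jig between 0.054 and 0.071 m or y of spacer in the frame of jig between -0.071 and -0.054 m) and x of spacer in the frame of jig between -0.065 and 0.065 m and z of spacer in the frame of jig between -0.01 and 0.02 m and angle between spacer's own z axis and vertical below 0.25 rad and contact force between each of the fingers, the arm and spacer below 0.5 N and value of joint drawer_front above 0.008 m and contact force between any of the fingers, the arm and drawer_front above 3 N); the arm keeps its last pose, push and grip.
It fails at once if another thing on the bench is shifted by more than 40 mm (distance of any of glue_bottle, cup, screw_tin, offcut, sanding_block, hammer, brush from where it was at the start of the episode above 0.04 m).
It also fails if it takes over 45 s, if anything falls off the work surface, if the arm or the gripper's body presses on something with over 40 N, if the wrist force passes 120 N, or if a joint passes its speed limit or range.

## Working session

There is one attempt and no reset: what is moved stays moved. The work goes in short steps, Python scripts to look and compute and a tool call to move; the robot and the scene stay as the last step left them, time stands still between calls to the robot, and variables do not carry over. Pictures are saved under pics/ and viewed, and the job is handed in when it is done.

Besides the shell and the picture viewer there is one more tool, called after "Request:" by a JSON object that holds its "fn" and its "kwargs". servo_tool: Moves the arm, as the interface text tells. Its arguments: {"type":"object","properties":{"commands":{"type":"array"},"hand":{"type":"number"},"newtons":{"type":"number"}},"required":["commands"]}

```bash
ls; mkdir -p pics
python3 - <<'E'
from workcell import manip,cams
import cv2,numpy as np
s=manip.sense(); print(s)
for n in("scene","top"):
    p,d=cams.grab_frame(n); cv2.imwrite(f"pics/{n}0.png",p); np.save(f"pics/{n}0.npy",d)
    print(cams.camera_model(n))
print(cams.camera_model("wrist"), manip.grasp_offset)
E
```

```text
pics
{'clock': 0.0, 'joint_positions': array([-1.14799746e+00,  3.20294021e-01,  1.56564824e+00, -1.11194149e-05,
        1.25741710e+00, -1.99748968e-02]), 'dq': array([-1.58979612e-03, -7.69967253e-05,  9.08108828e-04, -6.68298863e-04,
       -1.04784299e-03,  5.12838361e-05]), 'joint_torque': array([-3.01904884e-04, -4.15518558e+01, -2.34158188e+01,  2.24991584e-05,
        8.22661270e-03,  3.10892653e-05]), 'eef_pos': array([ 0.24615676, -0.51907709,  0.20519304]), 'tcp_rot': array([[ 9.03565266e-01,  4.28449847e-01, -7.34551754e-04],
       [ 4.28450476e-01, -9.03563837e-01,  1.60679752e-03],
       [ 2.47177510e-05, -1.76656548e-03, -9.99998439e-01]]), 'force': array([ 0.25159754, -0.16637963, -0.15336433]), 'ft_torque': array([-0.00506748, -0.04352531, -0.0648813 ]), 'finger_gap': 0.998463296132733}
{'fx': 450.37603488924725, 'fy': 450.37603488924725, 'cx': 318.3780368898448, 'cy': 199.49945688882724, 'cam_to_world': array([[ 0.80127066, -0.44718902,  0.39747617,  0.94858731],
       [ 0.59828756,  0.59425764, -0.53750335, -0.56142393],
       [ 0.00416234,  0.66849071,  0.743
[... 204 characters left out ...]
y([[-0.00208857,  0.99599262, -0.08941111,  0.41716896],
       [-0.99999628, -0.00223727, -0.00156293,  0.02016211],
       [-0.0017567 ,  0.08940751,  0.99599358,  1.2611513 ],
       [ 0.        ,  0.        ,  0.        ,  1.        ]])}
{'fx': 351.1815568826303, 'fy': 351.1815568826303, 'cx': 313.1408417504495, 'cy': 203.0507574954247, 'mount': array([[ 1.08761141e-03,  9.64412914e-01,  2.64398465e-01,
         6.63881060e-02],
       [ 9.99999408e-01, -1.05282939e-03, -2.73256164e-04,
         1.37513287e-04],
       [ 1.48347006e-05,  2.64398606e-01, -9.64413489e-01,
        -1.66844564e-01],
       [ 0.00000000e+00,  0.00000000e+00,  0.00000000e+00,
         1.00000000e+00]])} 0.0187
```

View pics/scene0.png

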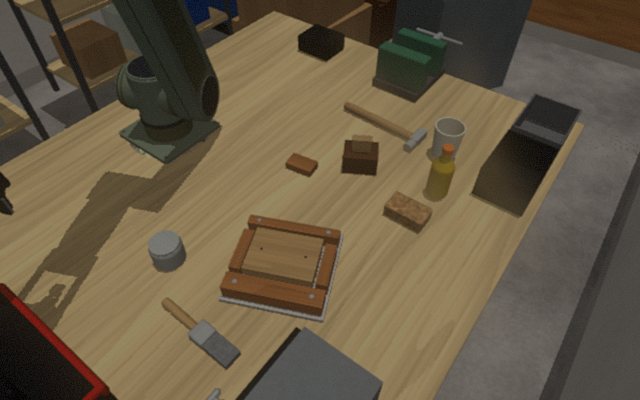

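View pics/top0.png

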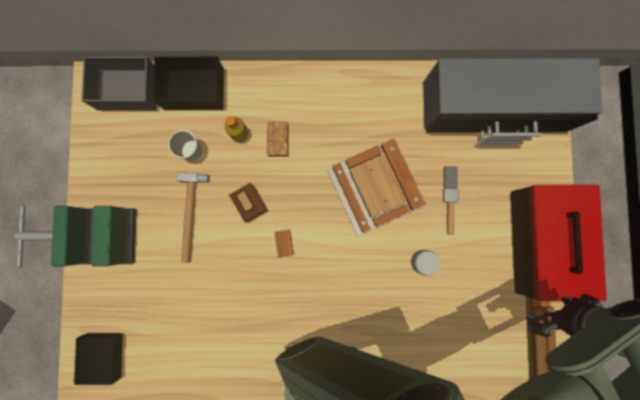

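The top view shows the jig at about (378,187) and the rack with the spacer at (248,202). The wide gap is not yet clear, so I'll zoom in.

Run:
```python
import cv2,numpy as np
t=cv2.imread("pics/top0.png"); s=cv2.imread("pics/scene0.png")
a=cv2.resize(t[130:245,320:435],(560,560),interpolation=cv2.INTER_CUBIC)
b=cv2.resize(t[175:230,220:275],(240,240),interpolation=cv2.INTER_CUBIC)
c=np.zeros((560,800,3),np.uint8);c[:,:560]=a;c[:240,560:]=b
cv2.imwrite("pics/crop0.png",c)
cv2.imwrite("pics/crop1.png",cv2.resize(s[120:320,210:390],(540,600),interpolation=cv2.INTER_CUBIC))
```

```text
(no output)
```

View pics/crop0.png

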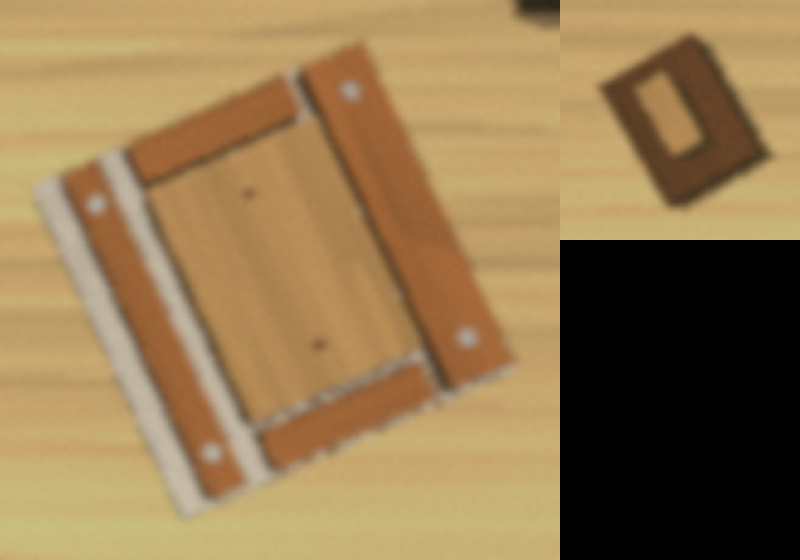

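View pics/crop1.png

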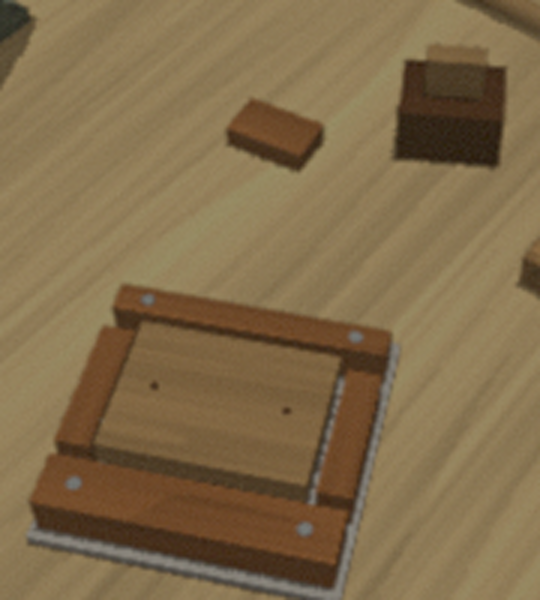

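```bash
cat > h.py <<'E'
import numpy as np,cv2
from workcell import manip,cams
def ray(n,px,z,T=None):
    m=cams.camera_model(n)
    if T is None: T=m["cam_to_world"]
    px=np.atleast_2d(np.array(px,float))
    d=np.c_[(px[:,0]-m["cx"])/m["fx"],-(px[:,1]-m["cy"])/m["fy"],-np.ones(len(px))]@T[:3,:3].T
    o=T[:3,3]; return o+d*((z-o[2])/d[:,2])[:,None]
def wristT(s):
    E=np.eye(4);E[:3,:3]=s["tcp_rot"];E[:3,3]=s["eef_pos"]
    return E@cams.camera_model("wrist")["mount"]
E
python3 - <<'E'
from h import *
k=115/560
sc=np.array([(97,204),(212,453),(350,91),(467,338)])*k+[320,130]-0.4
P=ray("top",sc,.045);print(P, P.mean(0))
for a,b in((0,1),(2,3)):
    v=P[a]-P[b];print(np.linalg.norm(v),np.degrees(np.arctan2(v[1],v[0])))
sp=(np.array([(635,85),(664,70),(703,140),(675,158)])-[560,0])*55/240+[220,175]-0.4
Q=ray("top",sp,.094);print(Q,Q.mean(0))
v=Q[1]-Q[2];print(np.linalg.norm(v),np.degrees(np.arctan2(v[1],v[0])))
v=Q[0]-Q[3];print(np.linalg.norm(v),np.degrees(np.arctan2(v[1],v[0])))
E
```

```text
[[ 0.6005816  -0.05455825  0.045     ]
 [ 0.45435333 -0.12026139  0.045     ]
 [ 0.66755281 -0.20437331  0.045     ]
 [ 0.52109356 -0.26996011  0.045     ]] [ 0.56089533 -0.16228826  0.045     ]
0.16031097527217691 24.195288394212856
0.16047410735397477 24.12360398202137
[[0.53152905 0.22971118 0.094     ]
 [0.54093538 0.21165679 0.094     ]
 [0.49690975 0.18674188 0.094     ]
 [0.48568905 0.2041057  0.094     ]] [0.51376581 0.20805389 0.094     ]
0.050586646631613504 29.50631901679671
0.05250662571385819 29.187025788134264
```

The narrow fence, and so the wide gap, is on jig +y. The checks agree: the screws are 160 mm apart, the fence pitch is right, and the grip block comes out at 50 mm. I'll move over the rack and look with the wrist camera.

Request:
{"fn": "servo_tool", "kwargs": {"commands": [[[20,-20,-8],-1],[[27,-27,-8],-1],[[28,-27,-8],-1],[[28,-27,-6],-1],[[28,-27,0],0],[[28,-27,0],0],[[28,-27,0],0],[[28,-27,0],0],[[28,-27,0],0],[[28,-27,0],0],[[28,-27,0],0],[[28,-27,0],0]]}}

```text
clock: 1.1
eef_pos: [0.3822, -0.0715, 0.2321]
tcp_rot: [[0.877, 0.48, -0.004], [0.48, -0.877, 0.006], [-0.001, -0.007, -1.0]]
force: [1.4, 0.4, -0.1]
finger_gap: 0.998
```

```bash
cat >> h.py <<'E'
def to(x,y,z,yaw=None):
    s=manip.sense();R=s["tcp_rot"];d=np.array([x,y,z])-s["eef_pos"]
    w=np.degrees(np.arctan2(R[1,0],R[0,0]))
    print("t",round(s["clock"],2),"pos",s["eef_pos"].round(4),"yaw",w.round(2),"tool mm",(R.T@d*1000).round(1),"turn",None if yaw is None else round(w-yaw,2),"zaxis",R[:,2].round(4),"F",s["force"].round(1),"gap",round(s["finger_gap"],3))
E
python3 -c "
from h import *
to(.514,.208,.25,29.3)"
```

```text
t 1.1 pos [ 0.3822 -0.0715  0.2321] yaw 28.68 tool mm [ 249.8 -182.1  -16.8] turn -0.62 zaxis [-0.004   0.0058 -1.    ] F [ 1.4  0.4 -0.1] gap 0.998
```

Request:
{"fn": "servo_tool", "kwargs": {"commands": [[[30,-22,-3],0],[[30,-22,-3],0],[[30,-22,-3],0],[[30,-22,-3],0],[[30,-22,-3],0],[[30,-22,-2],0],[[25,-18,0],0],[[20,-14,0],0],[[10,-8,0],-0.5],[[0,0,0],0],[[0,0,0],0]]}}

```text
clock: 2.02
eef_pos: [0.5057, 0.2145, 0.2465]
tcp_rot: [[0.867, 0.499, -0.01], [0.499, -0.867, 0.005], [-0.007, -0.009, -1.0]]
force: [0.3, -0.6, -0.1]
finger_gap: 1.0
```

```bash
python3 -c "
from h import *
to(.514,.208,.25,29.3)
p,d=cams.grab_frame('wrist');cv2.imwrite('pics/w1.png',p);np.save('pics/w1.npy',d);np.save('pics/w1T.npy',wristT(manip.sense()))"
```

```text
t 2.02 pos [0.5057 0.2145 0.2465] yaw 29.93 tool mm [ 3.9  9.7 -3.7] turn 0.63 zaxis [-0.0101  0.0045 -0.9999] F [ 0.3 -0.6 -0.1] gap 1.0
```

View pics/w1.png

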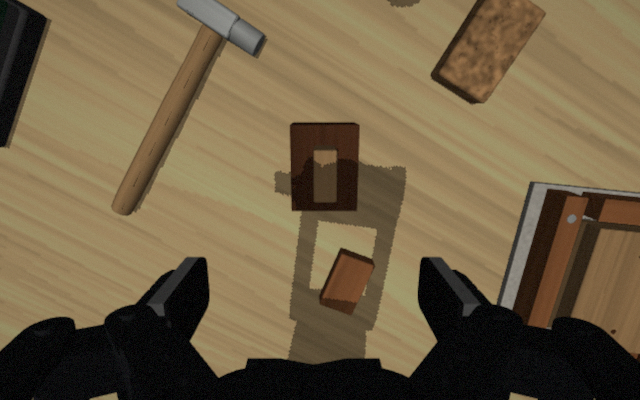

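The wrist view shows the rack at columns 291-358, rows 122-211, and the spacer's grip top at columns 313-338, rows 149-202. I'll measure both.

```bash
cat > m1.py <<'E'
from h import *
p=cv2.imread('pics/w1.png');d=np.load('pics/w1.npy');T=np.load('pics/w1T.npy')
m=cams.camera_model('wrist')
v,u=np.mgrid[0:400,0:640]
pc=np.stack([(u-m['cx'])/m['fx']*d,-(v-m['cy'])/m['fy']*d,-d],-1)@T[:3,:3].T+T[:3,3]
z=pc[...,2]
roi=np.zeros_like(z,bool);roi[110:225,280:370]=1
hs=z[roi];print(np.percentile(hs,[5,25,50,75,90]).round(4))
for lo,hi,zz in((.08,.11,.094),(.045,.065,.054)):
    k=((z>lo)&(z<hi)&roi).astype(np.uint8)
    if zz<.09: k=cv2.morphologyEx(k,cv2.MORPH_CLOSE,np.ones((15,15)))
    c=max(cv2.findContours(k,0,2)[0],key=cv2.contourArea)[:,0]
    P=ray('wrist',c,zz,T)[:,:2]
    r=cv2.minAreaRect((P*1000).astype(np.float32));b=cv2.boxPoints(r)
    e=max((b[0]-b[1],b[1]-b[2]),key=np.linalg.norm)
    print(zz,np.median(z[k>0]),r,np.degrees(np.arctan2(e[1],e[0])))
E
python3 m1.py
```

```text
[-0.0019 -0.0008  0.0523  0.0535  0.0922]
0.094 0.09288481918385458 ((514.3148193359375, 207.48045349121094), (50.629478454589844, 21.18465805053711), 29.980934143066406) -150.01912
0.054 0.05305882073752527 ((513.4365844726562, 207.2103729248047), (88.77836608886719, 69.7904281616211), 30.126670837402344) -149.87334
```

The spacer is at (0.5142, 0.2077) with yaw 30.0. The measured sizes, 50.6 x 21.2 mm for the grip and 89 x 70 mm for the rack, match.

```bash
python3 -c "
from h import *
to(.5142,.2077,.06,30)"
```

```text
t 2.07 pos [0.5056 0.2142 0.2464] yaw 29.88 tool mm [  5.4  11.6 186.3] turn -0.12 zaxis [-0.0102  0.0048 -0.9999] F [-0.5  0.2 -0.4] gap 1.001
```

Request:
{"fn": "servo_tool", "kwargs": {"commands": [[[3,6,15],0],[[2,4,25],0],[[0,2,25],0],[[0,0,20],0],[[0,0,10],0],[[0,0,0],0],[[0,0,0],0]], "newtons": 50}}

```text
clock: 2.65
eef_pos: [0.5124, 0.1951, 0.1511]
tcp_rot: [[0.872, 0.489, -0.008], [0.489, -0.872, 0.002], [-0.006, -0.006, -1.0]]
force: [0.6, 0.4, 0.2]
finger_gap: 0.996
```

```bash
python3 -c "
from h import *
to(.5142,.2077,.06,30)"
```

```text
t 2.65 pos [0.5124 0.1951 0.1511] yaw 29.29 tool mm [ 8.3 -9.5 91.1] turn -0.71 zaxis [-0.0081  0.0023 -1.    ] F [0.6 0.4 0.2] gap 0.996
```

Request:
{"fn": "servo_tool", "kwargs": {"commands": [[[4,-5,12],-0.4],[[0,0,15],0],[[0,0,15],0],[[0,0,0],0],[[0,0,0],0]]}}

```text
clock: 3.07
eef_pos: [0.5157, 0.2013, 0.1115]
tcp_rot: [[0.87, 0.494, 0.001], [0.494, -0.87, 0.006], [0.004, -0.004, -1.0]]
force: [0.6, -0.7, 0.2]
finger_gap: 1.002
```

```bash
python3 -c "
from h import *
to(.5142,.2077,.06,30)"
```

```text
t 3.07 pos [0.5157 0.2013 0.1115] yaw 29.57 tool mm [ 1.7 -6.1 51.5] turn -0.43 zaxis [ 0.0012  0.0056 -1.    ] F [ 0.6 -0.7  0.2] gap 1.002
```

Request:
{"fn": "servo_tool", "kwargs": {"commands": [[[1,-5,8],-0.4],[[0,0,15],0],[[0,0,0],0],[[0,0,0],0]]}}

```text
clock: 3.4
eef_pos: [0.5162, 0.2084, 0.0906]
tcp_rot: [[0.866, 0.501, 0.008], [0.501, -0.866, 0.009], [0.011, -0.004, -1.0]]
force: [-0.7, 0.5, -0.0]
finger_gap: 1.0
```

```bash
python3 -c "
from h import *
to(.5142,.2077,.06,30)"
```

```text
t 3.4 pos [0.5162 0.2084 0.0906] yaw 30.04 tool mm [-2.4 -0.3 30.6] turn 0.04 zaxis [ 0.0077  0.0086 -0.9999] F [-0.7  0.5 -0. ] gap 1.0
```

Request:
{"fn": "servo_tool", "kwargs": {"commands": [[[-2,0,12],0],[[0,0,12],0],[[0,0,6],0],[[0,0,0],0]]}}

```text
clock: 3.73
eef_pos: [0.5172, 0.2095, 0.0635]
tcp_rot: [[0.865, 0.502, 0.015], [0.502, -0.865, 0.012], [0.018, -0.003, -1.0]]
force: [0.5, 1.0, 0.5]
finger_gap: 1.001
```

```bash
python3 -c "
from h import *
to(.5142,.2077,.06,30)"
```

```text
t 3.73 pos [0.5172 0.2095 0.0635] yaw 30.11 tool mm [-3.6  0.1  3.4] turn 0.11 zaxis [ 0.0147  0.0116 -0.9998] F [0.5 1.  0.5] gap 1.001
```

Request:
{"fn": "servo_tool", "kwargs": {"commands": [[[-2,0,3],0],[[0,0,0],0],[[0,0,0],0],[[0,0,0],0],[[0,0,0],0],[[0,0,0],0],[[0,0,0],0],[[0,0,0],0],[[0,0,0],0]], "hand": 255, "newtons": 50}}

```text
clock: 4.48
eef_pos: [0.5175, 0.2094, 0.0638]
tcp_rot: [[0.865, 0.502, 0.02], [0.502, -0.865, 0.014], [0.024, -0.002, -1.0]]
force: [0.2, -0.2, -0.9]
finger_gap: 0.237
```

```bash
python3 -c "
from h import *
to(.5142,.2077,.15,30)"
```

```text
t 4.48 pos [0.5175 0.2094 0.0638] yaw 30.11 tool mm [ -1.6  -0.3 -86.3] turn 0.11 zaxis [ 0.0202  0.0137 -0.9997] F [ 0.2 -0.2 -0.9] gap 0.237
```

The grip is holding with an opening of about 20 mm. I'll record the grasp offset and lift.

```bash
python3 -c "
from h import *
s=manip.sense();R=s['tcp_rot']
o=R.T@(np.array([.5142,.2077,.002])-s['eef_pos']);np.savez('grasp.npz',o=o,R=R)
print(o*1000)"
```

```text
[-5.21618664 -0.06342782 61.6620674 ]
```

Request:
{"fn": "servo_tool", "kwargs": {"commands": [[[0,0,-8],0],[[0,0,-14],0],[[0,0,-18],0],[[0,0,-20],0],[[0,0,-20],0],[[0,0,-20],0],[[0,0,-20],0],[[0,0,-10],0],[[0,0,0],0]]}}

```text
clock: 5.23
eef_pos: [0.5147, 0.2075, 0.2022]
tcp_rot: [[0.865, 0.502, 0.02], [0.501, -0.865, 0.014], [0.024, -0.002, -1.0]]
force: [-0.4, -0.2, -0.6]
finger_gap: 0.233
```

```bash
cat >> h.py <<'E'
def sp(): # spacer origin by grasp, assumed fixed in tool
    g=np.load('grasp.npz');s=manip.sense();R=s['tcp_rot']
    A=R@g['R'].T; c=s['eef_pos']+R@g['o']
    return c,A
E
python3 -c "
from h import *
to(.5142,.2077,.15,30);print(sp())
p,d=cams.grab_frame('scene');cv2.imwrite('pics/s2.png',p)
p,d=cams.grab_frame('wrist');cv2.imwrite('pics/w2.png',p)"
```

```text
t 5.23 pos [0.5147 0.2075 0.2022] yaw 30.1 tool mm [-1.6 -0.3 52.2] turn 0.1 zaxis [ 0.0203  0.0138 -0.9997] F [-0.4 -0.2 -0.6] gap 0.233
(array([0.5114074 , 0.2057722 , 0.14041219]), array([[ 9.99999973e-01,  2.23314733e-04, -7.11681855e-05],
       [-2.23321650e-04,  9.99999970e-01, -9.71967853e-05],
       [ 7.11464779e-05,  9.72126760e-05,  9.99999993e-01]]))
```

View pics/w2.png

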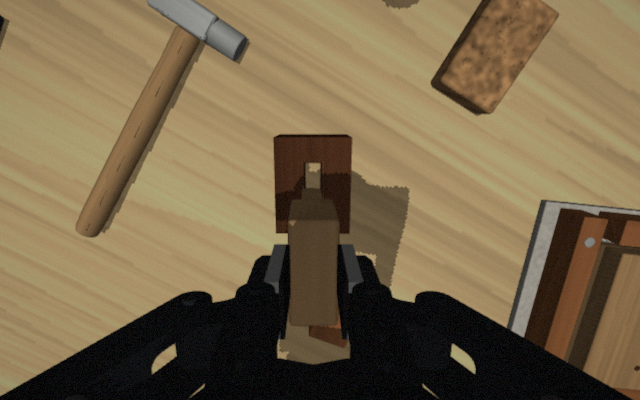

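View pics/s2.png

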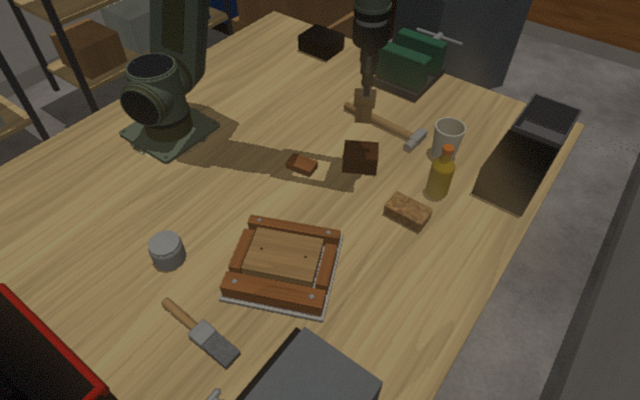

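The spacer is lifted free, shown in the gripper in the wrist view with the rack's slot empty at (313,175). Next I'll go to a hover short of the gap, so the wrist camera sees the jig.

```bash
python3 -c "
from h import *
to(.444,-.146,.2,24.16)"
```

```text
t 5.33 pos [0.5137 0.2071 0.1999] yaw 30.1 tool mm [-237.3  270.5   -5.8] turn 5.94 zaxis [ 0.0168  0.0126 -0.9998] F [-0.   0.9 -0.9] gap 0.236
```

Request:
{"fn": "servo_tool", "kwargs": {"commands": [[[-12,14,0],1],[[-20,23,0],1],[[-23,26,0],1],[[-23,26,0],1],[[-23,26,0],1],[[-23,26,0],1],[[-23,26,0],0],[[-23,26,0],0],[[-23,26,0],0],[[-15,18,0],0],[[-8,9,0],0],[[0,0,0],0]]}}

```text
clock: 6.33
eef_pos: [0.4133, -0.1194, 0.1793]
tcp_rot: [[0.913, 0.408, -0.012], [0.409, -0.913, 0.014], [-0.005, -0.018, -1.0]]
force: [1.1, 0.0, -0.5]
finger_gap: 0.24
```

```bash
python3 -c "
from h import *
to(.444,-.146,.2,24.16)"
```

```text
t 6.33 pos [ 0.4133 -0.1194  0.1793] yaw 24.12 tool mm [ 17.   36.5 -21.5] turn -0.04 zaxis [-0.0118  0.014  -0.9998] F [ 1.1  0.  -0.5] gap 0.24
```

Request:
{"fn": "servo_tool", "kwargs": {"commands": [[[8,5,-8],0],[[5,5,-8],0],[[0,5,-5],0],[[0,0,0],0],[[0,0,0],0],[[0,0,0],0]]}}

```text
clock: 6.83
eef_pos: [0.4301, -0.1262, 0.1971]
tcp_rot: [[0.913, 0.408, -0.021], [0.408, -0.913, 0.018], [-0.011, -0.025, -1.0]]
force: [0.6, -0.2, -0.9]
finger_gap: 0.233
```

```bash
python3 -c "
from h import *
to(.444,-.146,.2,24.16);print(sp())
p,d=cams.grab_frame('wrist');cv2.imwrite('pics/w3.png',p);np.save('pics/w3.npy',d);np.save('pics/w3T.npy',wristT(manip.sense()))"
```

```text
t 6.83 pos [ 0.4301 -0.1262  0.1971] yaw 24.1 tool mm [ 4.6 23.7 -3.5] turn -0.06 zaxis [-0.0206  0.0184 -0.9996] F [ 0.6 -0.2 -0.9] gap 0.233
(array([ 0.42400672, -0.12717101,  0.13553568]), array([[ 0.99362085,  0.104611  ,  0.0421205 ],
       [-0.10441425,  0.9945103 , -0.00685047],
       [-0.04260591,  0.00240879,  0.99908905]]))
```

View pics/w3.png

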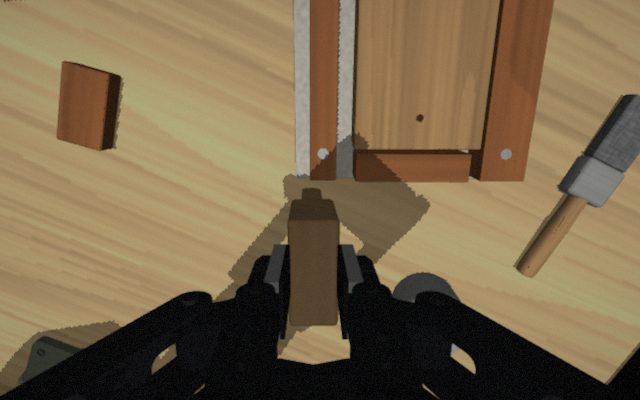

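The wrist view shows the narrow fence at columns 310-340, the wide gap beside it at about column 347, and screws at (323,154) and (506,154). I'll measure the gap's edges.

```bash
cat > m3.py <<'E'
from h import *
import sys
n=sys.argv[1];jc=np.array([.5609,-.1623]);yaw=np.radians(24.16)
p=cv2.imread(f'pics/{n}.png');d=np.load(f'pics/{n}.npy');T=np.load(f'pics/{n}T.npy')
X=np.array([np.cos(yaw),np.sin(yaw)]);Y=np.array([-X[1],X[0]])
hsv=cv2.cvtColor(p,cv2.COLOR_BGR2HSV)
# per row: orange fence / panel edges on grey gradient
for r in (40,70,100,130):
    print(r,[tuple(hsv[r,c]) for c in (300,325,346,365)])
    row=hsv[r,:,1].astype(int)
    s=np.where(hsv[r,280:560,1]<90)[0]+280
    runs=np.split(s,np.where(np.diff(s)>1)[0]+1);print([(a[0],a[-1]) for a in runs if len(a)>2])
def J(px,z): 
    q=ray('wrist',px,z,T)[:,:2]-jc; return (np.c_[q@X,q@Y]*1000).round(1)
np.set_printoptions(suppress=True)
print(J([(323,154),(506,154)],.045))
E
python3 m3.py w3
```

```text
40 [(np.uint8(20), np.uint8(23), np.uint8(164)), (np.uint8(12), np.uint8(155), np.uint8(128)), (np.uint8(22), np.uint8(24), np.uint8(158)), (np.uint8(17), np.uint8(120), np.uint8(149))]
[(np.int64(293), np.int64(309)), (np.int64(338), np.int64(354))]
70 [(np.uint8(24), np.uint8(23), np.uint8(163)), (np.uint8(12), np.uint8(168), np.uint8(126)), (np.uint8(21), np.uint8(25), np.uint8(164)), (np.uint8(16), np.uint8(118), np.uint8(155))]
[(np.int64(294), np.int64(309)), (np.int64(338), np.int64(353))]
100 [(np.uint8(21), np.uint8(24), np.uint8(167)), (np.uint8(12), np.uint8(162), np.uint8(129)), (np.uint8(24), np.uint8(25), np.uint8(165)), (np.uint8(16), np.uint8(119), np.uint8(157))]
[(np.int64(294), np.int64(309)), (np.int64(337), np.int64(352))]
130 [(np.uint8(16), np.uint8(24), np.uint8(161)), (np.uint8(13), np.uint8(160), np.uint8(132)), (np.uint8(16), np.uint8(26), np.uint8(167)), (np.uint8(16), np.uint8(119), np.uint8(156))]
[(np.int64(295), np.int64(309)), (np.int64(337), np.int64(351))]
[[-81.3  81.4]
 [-80.8 -82.1]]
```

```bash
cat >> m3.py <<'E'
print('fence top inner (want 70), front base (want 55), outer fence top(94):')
for r,a,b in((40,337.5,354.5),(100,336.5,352.5),(130,336.5,351.5)):
    print(J([(a,r)],.045),J([(b,r)],.01),J([(309.5,r)],.045))
# grip block top of held spacer: brown rectangle edges at its rear top edge
c,A=sp();q=c[:2]-jc;print('spacer origin by grasp in jig',q@X*1000,q@Y*1000,c[2])
print(hsv[290,280:350,2])
E
python3 m3.py w3|tail -12
```

```text
130 [(np.uint8(16), np.uint8(24), np.uint8(161)), (np.uint8(13), np.uint8(160), np.uint8(132)), (np.uint8(16), np.uint8(26), np.uint8(167)), (np.uint8(16), np.uint8(119), np.uint8(156))]
[(np.int64(295), np.int64(309)), (np.int64(337), np.int64(351))]
[[-81.3  81.4]
 [-80.8 -82.1]]
fence top inner (want 70), front base (want 55), outer fence top(94):
[[13.4 70. ]] [[18.8 53.1]] [[13.5 93.3]]
[[-34.4  70. ]] [[-34.2  53.3]] [[-34.4  93.4]]
[[-60.   69.5]] [[-62.6  53.4]] [[-60.   93.5]]
spacer origin by grasp in jig -110.68079626681492 88.29937704532679 0.13542541989907964
[21 21  7 12 11 10 15 11  7  2 49 83 85 88 87 87 83 84 88 86 89 85 86 89
 83 88 86 84 87 84 86 87 84 85 85 84 83 88 89 86 84 88 85 84 85 83 85 86
 85 84 87 86 88 86 86 81 64 10 12  7 10  0 12  4 19 16 20 26 53 79]
```

The jig pose holds within about 1 mm, with the gap's middle at jig y of about 62.2. I'll move over the gap to x of about -30.

Request:
{"fn": "servo_tool", "kwargs": {"commands": [[[10,5,0],0],[[15,5,0],0],[[15,5,0],0],[[15,3,0],0],[[10,2,0],0],[[5,0,0],0],[[0,0,0],0],[[0,0,0],0]]}}

```text
clock: 7.55
eef_pos: [0.5067, -0.1131, 0.1937]
tcp_rot: [[0.912, 0.41, -0.023], [0.41, -0.912, 0.02], [-0.013, -0.027, -1.0]]
force: [-0.1, 0.6, -1.3]
finger_gap: 0.235
```

```bash
cat >> h.py <<'E'
def jig(j=(-30,62.4)):
    yaw=np.radians(24.16);jc=np.array([.5609,-.1623]);c,A=sp();s=manip.sense();R=s['tcp_rot']
    X=np.array([np.cos(yaw),np.sin(yaw),0]);Y=np.array([-X[1],X[0],0])
    q=c-np.r_[jc,0];e=X*(j[0]/1000-q@X)+Y*(j[1]/1000-q@Y)
    print('t',round(s['clock'],2),'spacer jig mm',round(q@X*1000,1),round(q@Y*1000,1),'z',round(c[2]*1000,1),'tilt x,y',round(A[:,2]@X,3),round(A[:,2]@Y,3),'yaw err deg',round(24.16-np.degrees(np.arctan2(R[1,0],R[0,0])),2),'need tool mm',(R.T@e*1000).round(1),'F',s['force'].round(1),'gap',round(s['finger_gap'],3))
E
python3 -c "
from h import *
jig()"
```

```text
t 7.55 spacer jig mm -35.3 68.8 z 132.1 tilt x,y 0.037 -0.026 yaw err deg -0.06 need tool mm [ 5.3  6.4 -0.2] F [-0.1  0.6 -1.3] gap 0.235
```

Request:
{"fn": "servo_tool", "kwargs": {"commands": [[[2,4,8],0],[[0,2,12],0],[[0,0,12],0],[[0,0,12],0],[[0,0,8],0],[[0,0,0],0],[[0,0,0],0],[[0,0,0],0]]}}

```text
clock: 8.22
eef_pos: [0.5067, -0.1186, 0.1379]
tcp_rot: [[0.913, 0.408, -0.025], [0.409, -0.913, 0.019], [-0.015, -0.027, -1.0]]
force: [0.3, 0.5, -0.5]
finger_gap: 0.235
```

```bash
python3 -c "
from h import *
jig()"
```

```text
t 8.22 spacer jig mm -37.7 63.8 z 76.4 tilt x,y 0.039 -0.025 yaw err deg 0.04 need tool mm [ 7.7  1.4 -0.2] F [ 0.3  0.5 -0.5] gap 0.235
```

Request:
{"fn": "servo_tool", "kwargs": {"commands": [[[4,2,6],0],[[0,0,9],0],[[0,0,0],0],[[0,0,0],0]]}}

```text
clock: 8.55
eef_pos: [0.5126, -0.119, 0.1231]
tcp_rot: [[0.913, 0.408, -0.021], [0.409, -0.913, 0.018], [-0.012, -0.024, -1.0]]
force: [-0.1, -0.4, 0.0]
finger_gap: 0.236
```

```bash
python3 -c "
from h import *
jig()
p,d=cams.grab_frame('wrist');cv2.imwrite('pics/w4.png',p);np.save('pics/w4.npy',d);np.save('pics/w4T.npy',wristT(manip.sense()))
p,d=cams.grab_frame('scene');cv2.imwrite('pics/s4.png',cv2.resize(p[150:330,200:380],(540,540),interpolation=cv2.INTER_CUBIC))"
```

```text
t 8.55 spacer jig mm -32.2 60.9 z 61.5 tilt x,y 0.036 -0.023 yaw err deg 0.05 need tool mm [ 2.2 -1.6  0. ] F [-0.1 -0.4  0. ] gap 0.236
```

View pics/w4.png

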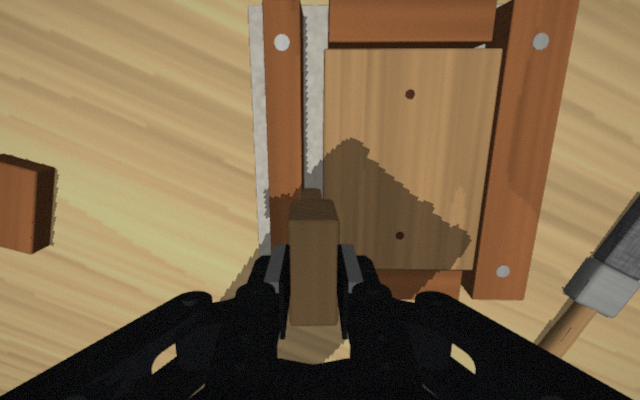

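View pics/s4.png

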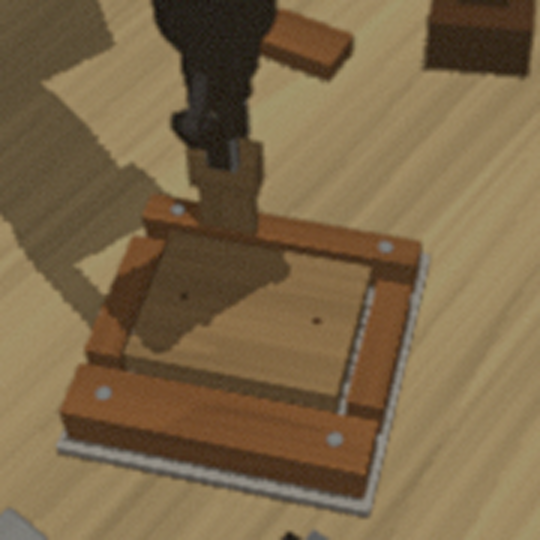

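The spacer hangs just above the gap. The gap runs at columns 303-324, with screws at (282,42), (540,41) and (503,271). I'll re-measure from this view.

```bash
python3 - <<'E'
import re
s=open('m3.py').read()
i=s.index('# per row');j=s.index('def J');k=s.index("print(J([(323")
open('m4.py','w').write(s[:i]+s[j:k]+'''
c=[]
for x,y in((282,42),(540,41),(503,271)):
    b=hsv[y-12:y+13,x-12:x+13,1].astype(int);m=(b<70).astype(np.uint8)
    M=cv2.moments(m,True);c.append((x-12+M['m10']/M['m00'],y-12+M['m01']/M['m00']))
print(np.round(c,1),J(c,.045),'want 80,82 80,-82 -80,-82')
for r in(70,100,130,150):
    t=np.where(hsv[r,285:345,1]<90)[0]+285
    a,b=t.min()-.5,t.max()+.5
    print(r,a,b,J([(a,r)],.045),J([(b,r)],.01),J([(b,r)],.055))
''')
E
python3 m4.py w4
```

```text
[[281.4  42. ]
 [540.4  41. ]
 [502.6 270.8]] [[ 78.9  81.4]
 [ 78.8 -81.8]
 [-80.4 -81.8]] want 80,82 80,-82 -80,-82
70 302.5 323.5 [[62.  68.1]] [[64.9 54.3]] [[61.2 54.4]]
100 302.5 323.5 [[43.2 68.2]] [[43.4 54.1]] [[43.2 54.3]]
130 302.5 323.5 [[23.6 68.4]] [[21.  53.9]] [[24.4 54.1]]
150 303.5 323.5 [[10.  67.8]] [[ 5.5 53.8]] [[11.3 54. ]]
```

Request:
{"fn": "servo_tool", "kwargs": {"commands": [[[0,-1.4,0],0],[[0,0,0],0],[[0,0,0],0]]}}

```text
clock: 8.9
eef_pos: [0.512, -0.1176, 0.1237]
tcp_rot: [[0.913, 0.408, -0.02], [0.409, -0.913, 0.017], [-0.011, -0.024, -1.0]]
force: [-0.0, -0.1, -0.8]
finger_gap: 0.236
```

```bash
python3 -c "
from h import *
jig()"
```

```text
t 8.9 spacer jig mm -32.2 62.4 z 62.1 tilt x,y 0.036 -0.022 yaw err deg 0.04 need tool mm [ 2.2 -0.  -0. ] F [-0.  -0.1 -0.8] gap 0.236
```

Request:
{"fn": "servo_tool", "kwargs": {"commands": [[[0,0.2,5],0],[[0,0.2,5],0],[[0,0,5],0],[[0,0,0],0],[[0,0,0],0]]}}

```text
clock: 9.32
eef_pos: [0.5118, -0.1176, 0.1073]
tcp_rot: [[0.913, 0.408, -0.02], [0.409, -0.913, 0.017], [-0.011, -0.024, -1.0]]
force: [-0.4, -0.1, -0.8]
finger_gap: 0.238
```

```bash
python3 -c "
from h import *
jig()"
```

```text
t 9.32 spacer jig mm -32.4 62.4 z 45.7 tilt x,y 0.035 -0.022 yaw err deg 0.04 need tool mm [ 2.4 -0.  -0. ] F [-0.4 -0.1 -0.8] gap 0.238
```

Request:
{"fn": "servo_tool", "kwargs": {"commands": [[[0,0.1,5],0],[[0,0.1,5],0],[[0,0.2,5],0],[[0,0,0],0],[[0,0,0],0]]}}

```text
clock: 9.73
eef_pos: [0.5116, -0.1178, 0.0902]
tcp_rot: [[0.913, 0.408, -0.02], [0.409, -0.913, 0.017], [-0.011, -0.024, -1.0]]
force: [0.4, -0.9, -0.2]
finger_gap: 0.236
```

```bash
python3 -c "
from h import *
jig()"
```

```text
t 9.73 spacer jig mm -32.7 62.4 z 28.6 tilt x,y 0.036 -0.023 yaw err deg 0.04 need tool mm [ 2.7 -0.  -0. ] F [ 0.4 -0.9 -0.2] gap 0.236
```

The spacer is in the gap with no contact force. I'll go on down to the base board.

Request:
{"fn": "servo_tool", "kwargs": {"commands": [[[0,0.1,5],0],[[0,0.1,5],0],[[0,0.1,4],0],[[0,0,0],0],[[0,0,0],0]]}}

```text
clock: 10.15
eef_pos: [0.5115, -0.1178, 0.0747]
tcp_rot: [[0.913, 0.408, -0.02], [0.409, -0.913, 0.017], [-0.011, -0.024, -1.0]]
force: [0.6, -0.7, -1.0]
finger_gap: 0.236
```

```bash
python3 -c "
from h import *
jig()"
```

```text
t 10.15 spacer jig mm -32.8 62.4 z 13.1 tilt x,y 0.036 -0.023 yaw err deg 0.04 need tool mm [ 2.8 -0.  -0. ] F [ 0.6 -0.7 -1. ] gap 0.236
```

Request:
{"fn": "servo_tool", "kwargs": {"commands": [[[0,0,2],0],[[0,0,1],0],[[0,0,0],0],[[0,0,0],0]]}}

```text
clock: 10.48
eef_pos: [0.5116, -0.1178, 0.0716]
tcp_rot: [[0.913, 0.408, -0.02], [0.409, -0.913, 0.017], [-0.011, -0.024, -1.0]]
force: [-0.3, -0.1, 0.1]
finger_gap: 0.234
```

```bash
python3 -c "
from h import *
jig()"
```

```text
t 10.48 spacer jig mm -32.6 62.3 z 10.0 tilt x,y 0.035 -0.022 yaw err deg 0.04 need tool mm [ 2.6 -0.1 -0. ] F [-0.3 -0.1  0.1] gap 0.234
```

Request:
{"fn": "servo_tool", "kwargs": {"commands": [[[0,0,1],0],[[0,0,0],0],[[0,0,0],0]]}}

```text
clock: 10.73
eef_pos: [0.5122, -0.118, 0.0717]
tcp_rot: [[0.913, 0.408, -0.018], [0.409, -0.913, 0.017], [-0.01, -0.023, -1.0]]
force: [0.3, -0.4, -1.3]
finger_gap: 0.238
```

```bash
python3 -c "
from h import *
jig()"
```

```text
t 10.73 spacer jig mm -32.1 61.8 z 10.1 tilt x,y 0.034 -0.021 yaw err deg 0.04 need tool mm [ 2.1 -0.6 -0. ] F [ 0.3 -0.4 -1.3] gap 0.238
```

It is on the base board: the height reads 10.1 mm and no longer falls. I'll release.

Request:
{"fn": "servo_tool", "kwargs": {"commands": [[[0,0,0],0],[[0,0,0],0],[[0,0,0],0],[[0,0,0],0],[[0,0,0],0],[[0,0,0],0],[[0,0,0],0],[[0,0,0],0],[[0,0,0],0],[[0,0,0],0]], "hand": 0}}

```text
clock: 11.57
eef_pos: [0.5125, -0.118, 0.0716]
tcp_rot: [[0.913, 0.408, -0.017], [0.409, -0.913, 0.017], [-0.009, -0.022, -1.0]]
force: [0.3, 0.6, 0.0]
finger_gap: 1.002
```

```bash
python3 -c "
from h import *
jig()
p,d=cams.grab_frame('wrist');cv2.imwrite('pics/w5.png',p);np.save('pics/w5.npy',d);np.save('pics/w5T.npy',wristT(manip.sense()))
p,d=cams.grab_frame('scene');cv2.imwrite('pics/s5.png',cv2.resize(p[150:330,200:380],(540,540),interpolation=cv2.INTER_CUBIC))"
```

```text
t 11.57 spacer jig mm -31.8 61.7 z 10.0 tilt x,y 0.033 -0.021 yaw err deg 0.04 need tool mm [ 1.8 -0.7 -0. ] F [0.3 0.6 0. ] gap 1.002
```

View pics/w5.png

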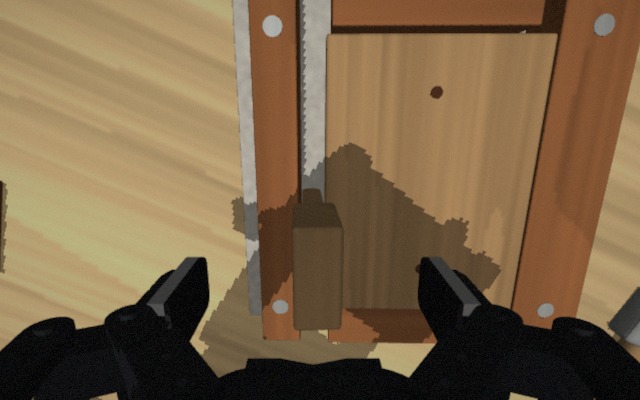

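View pics/s5.png

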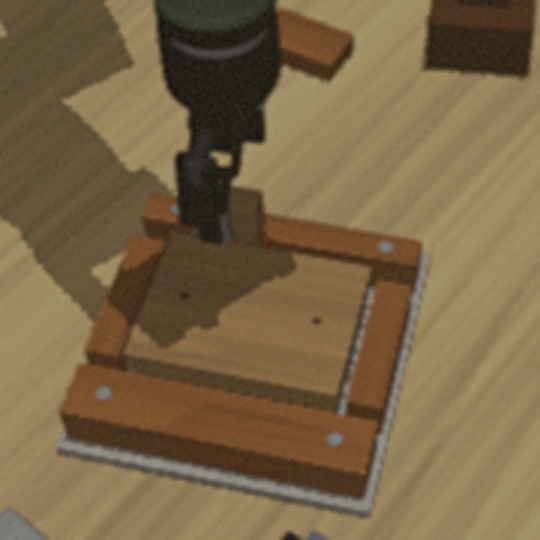

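The spacer stands free in the gap with its grip top at columns 293-342 and the jaws clear on both sides. I'll retreat straight up.

Request:
{"fn": "servo_tool", "kwargs": {"commands": [[[0,0,-8],0],[[0,0,-15],0],[[0,0,-20],0],[[0,0,-20],0],[[0,0,-20],0],[[0,0,-15],0],[[0,0,0],0],[[0,0,0],0]]}}

```text
clock: 12.33
eef_pos: [0.5137, -0.1196, 0.1765]
tcp_rot: [[0.913, 0.408, -0.018], [0.409, -0.913, 0.017], [-0.01, -0.023, -1.0]]
force: [-0.4, -0.0, -0.2]
finger_gap: 1.001
```

```bash
python3 -c "
from h import *
c=np.array([.5609,-.1623])
to(c[0],c[1],.16,24.16)
p,d=cams.grab_frame('wrist');cv2.imwrite('pics/w6.png',p)"
```

```text
t 12.33 pos [ 0.5137 -0.1196  0.1765] yaw 24.12 tool mm [25.8 58.6 15. ] turn -0.04 zaxis [-0.0182  0.0168 -0.9997] F [-0.4 -0.  -0.2] gap 1.001
```

View pics/w6.png

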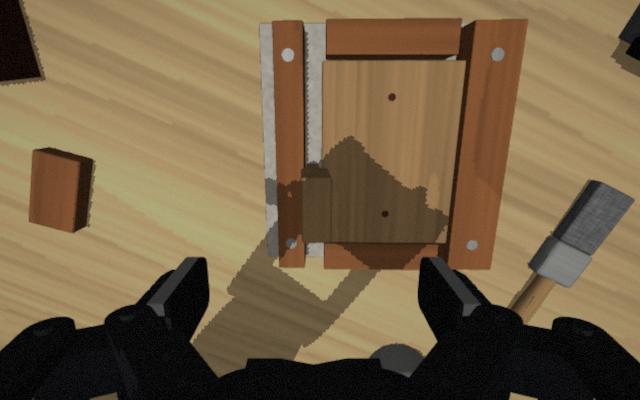

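The spacer is still upright at columns 302-331. I'll shut the gripper and go over the drawer front, slightly past its middle and away from the spacer.

Request:
{"fn": "servo_tool", "kwargs": {"commands": [[[4,8,0],0],[[6,14,0],0],[[6,14,0],0],[[6,14,0],0],[[4,10,0],0],[[0,4,0],0],[[0,0,0],0],[[0,0,0],0],[[0,0,0],0]], "hand": 255}}

```text
clock: 13.13
eef_pos: [0.5627, -0.1696, 0.1653]
tcp_rot: [[0.912, 0.408, -0.034], [0.409, -0.912, 0.022], [-0.022, -0.033, -0.999]]
force: [0.2, -0.6, 0.6]
finger_gap: -0.002
```

```bash
python3 -c "
from h import *
to(.5609,-.1623,.055,24.16)"
```

```text
t 13.13 pos [ 0.5627 -0.1696  0.1653] yaw 24.16 tool mm [  3.8  -3.7 110.5] turn 0.0 zaxis [-0.0335  0.0216 -0.9992] F [ 0.2 -0.6  0.6] gap -0.002
```

Request:
{"fn": "servo_tool", "kwargs": {"commands": [[[0,0,10],0],[[0,0,18],0],[[0,0,20],0],[[0,0,18],0],[[0,0,14],0],[[0,0,8],0],[[0,0,0],0],[[0,0,0],0]]}}

```text
clock: 13.8
eef_pos: [0.5563, -0.1642, 0.0727]
tcp_rot: [[0.911, 0.411, -0.034], [0.412, -0.911, 0.022], [-0.022, -0.034, -0.999]]
force: [-0.5, -0.4, -0.0]
finger_gap: 0.003
```

```bash
python3 -c "
from h import *
to(.5609,-.1623,.055,24.16)"
```

```text
t 13.8 pos [ 0.5563 -0.1642  0.0727] yaw 24.31 tool mm [ 5.4  0.8 17.6] turn 0.15 zaxis [-0.0337  0.0222 -0.9992] F [-0.5 -0.4 -0. ] gap 0.003
```

Request:
{"fn": "servo_tool", "kwargs": {"commands": [[[0,2,8],0],[[0,0,6],0],[[0,0,6],0],[[0,0,6],0]]}}

```text
clock: 14.13
eef_pos: [0.5588, -0.1662, 0.0481]
tcp_rot: [[0.911, 0.411, -0.026], [0.412, -0.911, 0.02], [-0.016, -0.029, -0.999]]
force: [0.3, -0.1, -0.4]
finger_gap: 0.001
```

```bash
python3 -c "
from h import *
to(.5609,-.1623,.045,24.16)"
```

```text
t 14.13 pos [ 0.5588 -0.1662  0.0481] yaw 24.33 tool mm [ 3.6 -2.6  3.1] turn 0.17 zaxis [-0.0263  0.0198 -0.9995] F [ 0.3 -0.1 -0.4] gap 0.001
```

Request:
{"fn": "servo_tool", "kwargs": {"commands": [[[0,0,2],0],[[0,0,0],0]]}}

```text
clock: 14.3
eef_pos: [0.5581, -0.166, 0.0446]
tcp_rot: [[0.911, 0.411, -0.028], [0.412, -0.911, 0.02], [-0.017, -0.03, -0.999]]
force: [0.0, 0.3, 0.4]
finger_gap: -0.001
```

```bash
python3 -c "
from h import *
to(.5609,-.1623,.045,24.16)
p,d=cams.grab_frame('wrist');cv2.imwrite('pics/w7.png',p);np.save('pics/w7.npy',d);np.save('pics/w7T.npy',wristT(manip.sense()))
p,d=cams.grab_frame('scene');cv2.imwrite('pics/s7.png',cv2.resize(p[150:330,200:380],(540,540),interpolation=cv2.INTER_CUBIC))"
```

```text
t 14.3 pos [ 0.5581 -0.166   0.0446] yaw 24.32 tool mm [ 4.  -2.3 -0.4] turn 0.16 zaxis [-0.0281  0.0204 -0.9994] F [0.  0.3 0.4] gap -0.001
```

View pics/w7.png

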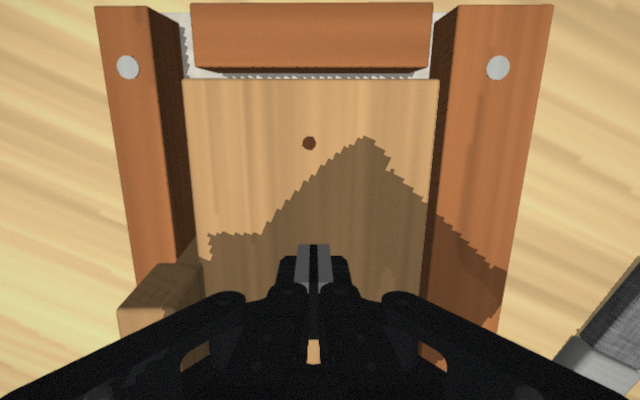

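View pics/s7.png

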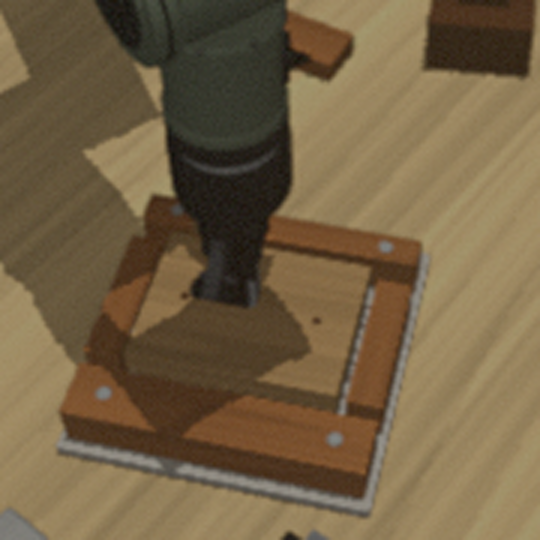

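The wrist view shows the fingers over the front, with the spacer at (160,290). The force is still about 0, so I'll check the front's height by depth.

```bash
cat > fh.py <<'E'
from h import *
import sys
n=sys.argv[1]
d=np.load(f'pics/{n}.npy');T=np.load(f'pics/{n}T.npy');m=cams.camera_model('wrist')
v,u=np.mgrid[0:400,0:640]
pc=np.stack([(u-m['cx'])/m['fx']*d,-(v-m['cy'])/m['fy']*d,-d],-1)@T[:3,:3].T+T[:3,3]
yaw=np.radians(24.16);q=pc[...,:2]-[.5609,-.1623]
jx=(q@[np.cos(yaw),np.sin(yaw)])*1000;jy=(q@[-np.sin(yaw),np.cos(yaw)])*1000;z=pc[...,2]*1000
ok=d>0
def h(a,b,c,e,lo=30,hi=70):
    k=ok&(jx>a)&(jx<b)&(jy>c)&(jy<e)&(z>lo)&(z<hi);return k.sum(),np.median(z[k]).round(1) if k.any() else None
print('front',h(20,70,-45,45),'rail',h(82,104,-45,45),'fenceN',h(20,100,73,91),'fenceW',h(20,100,-98,-66))
k=ok&(z>85)&(z<115)&(jy>40)&(jy<80)&(jx<20)&(jx>-70);print('spacer top',k.sum(),jx[k].min() if k.any() else 0,jx[k].max() if k.any() else 0,jy[k].min() if k.any() else 0,jy[k].max() if k.any() else 0,np.median(z[k]) if k.any() else 0)
E
python3 fh.py w5; python3 fh.py w7
```

```text
front (np.int64(19158), np.float64(54.0)) rail (np.int64(3588), np.float64(44.0)) fenceN (np.int64(4997), np.float64(44.0)) fenceW (np.int64(9244), np.float64(44.0))
spacer top 5663 -57.78279057588512 -7.071025262592544 46.43819595832087 69.05133240283278 100.5947198169374
front (np.int64(22946), np.float64(54.2)) rail (np.int64(11551), np.float64(44.2)) fenceN (np.int64(6821), np.float64(44.2)) fenceW (np.int64(13184), np.float64(44.1))
spacer top 2539 -43.83085781993051 -6.707800241900387 45.709327846370215 68.90880293344313 97.67403606111026
```

```bash
cat >> fh.py <<'E'
for r in (240,246,252,260,275):
    print(r,[(round(float(z[r,c]),1),round(float(jx[r,c])),round(float(jy[r,c]))) for c in (303,313,325)])
print(manip.sense()['eef_pos'])
E
python3 fh.py w7
```

```text
front (np.int64(22946), np.float64(54.2)) rail (np.int64(11551), np.float64(44.2)) fenceN (np.int64(6821), np.float64(44.2)) fenceW (np.int64(13184), np.float64(44.1))
spacer top 2539 -43.83085781993051 -6.707800241900387 45.709327846370215 68.90880293344313 97.67403606111026
240 [(53.0, 0, 2), (54.2, 1, -3), (54.5, 1, -8)]
246 [(73.9, 6, 1), (75.3, 7, -3), (75.2, 7, -8)]
252 [(81.1, 7, 0), (82.0, 7, -4), (81.0, 7, -8)]
260 [(87.4, 6, 0), (87.8, 7, -4), (88.3, 7, -8)]
275 [(101.4, 7, -1), (101.2, 7, -4), (100.8, 7, -8)]
[ 0.55834375 -0.16606824  0.04505941]
```

The front is still up at 54 mm and nothing touches it. The visible fingertips are at about 72 mm, well above the reported TCP height of 45 mm. I'll move farther from the spacer, then lower in small steps and watch the force.

Request:
{"fn": "servo_tool", "kwargs": {"commands": [[[8,4,0],0],[[10,6,0],0],[[8,5,0],0],[[4,3,0],0],[[0,0,0],0],[[0,0,0],0]]}}

```text
clock: 14.9
eef_pos: [0.598, -0.1708, 0.0454]
tcp_rot: [[0.911, 0.411, -0.024], [0.412, -0.911, 0.019], [-0.014, -0.027, -1.0]]
force: [-0.7, -0.0, 0.1]
finger_gap: -0.001
```

```bash
python3 -c "
from h import *
to(.5609,-.1623,.045,24.16)
p,d=cams.grab_frame('wrist');cv2.imwrite('pics/w8.png',p);np.save('pics/w8.npy',d);np.save('pics/w8T.npy',wristT(manip.sense()))
p,d=cams.grab_frame('scene');cv2.imwrite('pics/s8.png',cv2.resize(p[150:330,200:380],(540,540),interpolation=cv2.INTER_CUBIC))"; python3 fh.py w8
```

```text
t 14.9 pos [ 0.598  -0.1708  0.0454] yaw 24.32 tool mm [-30.3 -23.    1.4] turn 0.16 zaxis [-0.0236  0.0191 -0.9995] F [-0.7 -0.   0.1] gap -0.001
front (np.int64(17620), np.float64(54.0)) rail (np.int64(9442), np.float64(44.0)) fenceN (np.int64(5632), np.float64(44.0)) fenceW (np.int64(10805), np.float64(44.0))
spacer top 0 0 0 0 0 0
240 [(53.6, 35, -18), (53.5, 35, -23), (53.8, 35, -29)]
246 [(75.0, 41, -20), (76.2, 41, -24), (74.8, 41, -29)]
252 [(81.5, 41, -20), (81.0, 41, -24), (82.2, 41, -29)]
260 [(89.4, 41, -20), (88.1, 41, -24), (88.4, 41, -29)]
275 [(101.2, 41, -21), (102.2, 42, -25), (101.3, 41, -29)]
[ 0.59747492 -0.17072728  0.04536899]
```

View pics/w8.png

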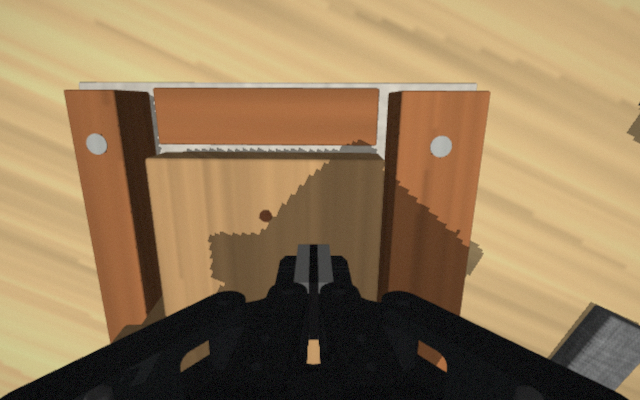

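View pics/s8.png

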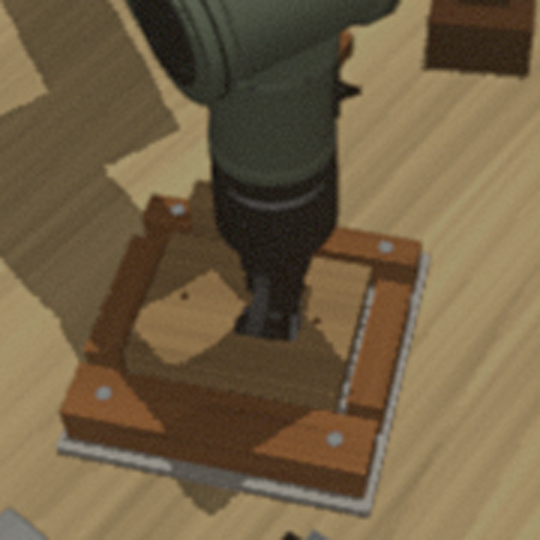

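Request:
{"fn": "servo_tool", "kwargs": {"commands": [[[0,0,4],0],[[0,0,4],0],[[0,0,4],0],[[0,0,0],0]]}}

```text
clock: 15.33
eef_pos: [0.5956, -0.1702, 0.0323]
tcp_rot: [[0.911, 0.411, -0.025], [0.411, -0.911, 0.02], [-0.015, -0.028, -0.999]]
force: [-0.0, 0.0, 1.2]
finger_gap: 0.0
```

Request:
{"fn": "servo_tool", "kwargs": {"commands": [[[0,0,4],0],[[0,0,0],0]]}}

```text
clock: 15.5
eef_pos: [0.5959, -0.1704, 0.0282]
tcp_rot: [[0.911, 0.411, -0.024], [0.411, -0.911, 0.019], [-0.014, -0.027, -1.0]]
force: [-0.1, 1.0, 3.3]
finger_gap: 0.001
```

Contact starts at a TCP height of about 0.029, so I'll press about 10 mm more.

Request:
{"fn": "servo_tool", "kwargs": {"commands": [[[0,0,4],0],[[0,0,4],0],[[0,0,0],0]]}}

```text
clock: 15.75
eef_pos: [0.596, -0.1704, 0.0222]
tcp_rot: [[0.911, 0.411, -0.023], [0.411, -0.911, 0.019], [-0.013, -0.026, -1.0]]
force: [-1.6, 1.0, 6.5]
finger_gap: 0.001
```

```bash
python3 -c "
from h import *
to(.5609,-.1623,.018,24.16)
p,d=cams.grab_frame('wrist');cv2.imwrite('pics/w9.png',p);np.save('pics/w9.npy',d);np.save('pics/w9T.npy',wristT(manip.sense()))"; python3 fh.py w9
```

```text
t 15.75 pos [ 0.596  -0.1704  0.0222] yaw 24.29 tool mm [-28.6 -21.7   5.1] turn 0.13 zaxis [-0.0227  0.0187 -0.9996] F [-1.6  1.   6.5] gap 0.001
front (np.int64(21801), np.float64(46.8)) rail (np.int64(12754), np.float64(44.4)) fenceN (np.int64(7397), np.float64(44.4)) fenceW (np.int64(14312), np.float64(44.4))
spacer top 0 0 0 0 0 0
240 [(47.8, 40, -18), (47.1, 40, -23), (47.3, 40, -28)]
246 [(53.5, 40, -19), (51.8, 39, -23), (53.3, 40, -28)]
252 [(59.6, 40, -19), (57.8, 39, -23), (59.3, 40, -28)]
260 [(66.3, 39, -19), (66.3, 40, -23), (66.2, 40, -28)]
275 [(78.6, 40, -20), (79.6, 40, -23), (78.8, 40, -28)]
[ 0.59604454 -0.17040149  0.0226121 ]
```

The front is at 46.8 mm and the fences at 44.4 mm, so 2.4 mm remain. I'll push onto the stop with some preload.

Request:
{"fn": "servo_tool", "kwargs": {"commands": [[[0,0,4],0],[[0,0,3],0]]}}

```text
clock: 15.97
eef_pos: [0.5962, -0.1705, 0.0196]
tcp_rot: [[0.911, 0.411, -0.021], [0.411, -0.911, 0.018], [-0.012, -0.025, -1.0]]
force: [-6.1, 2.4, 24.5]
finger_gap: 0.001
```

```bash
python3 -c "
from h import *
to(.5609,-.1623,.018,24.16)
p,d=cams.grab_frame('wrist');cv2.imwrite('pics/w10.png',p);np.save('pics/w10.npy',d);np.save('pics/w10T.npy',wristT(manip.sense()))
to(.5609,-.1623,.018,24.16)"; python3 fh.py w10|head -2
```

```text
t 15.97 pos [ 0.5962 -0.1705  0.0196] yaw 24.29 tool mm [-28.8 -21.9   2.5] turn 0.13 zaxis [-0.021   0.018  -0.9996] F [-6.1  2.4 24.5] gap 0.001
t 16.02 pos [ 0.5961 -0.1705  0.0197] yaw 24.29 tool mm [-28.7 -21.9   2.6] turn 0.13 zaxis [-0.0209  0.018  -0.9996] F [-3.7  1.4 14.6] gap -0.005
front (np.int64(22096), np.float64(44.1)) rail (np.int64(13191), np.float64(44.1)) fenceN (np.int64(7694), np.float64(44.1)) fenceW (np.int64(14729), np.float64(44.1))
spacer top 0 0 0 0 0 0
```

The front is flush: front, rail and fences all read 44.1 mm. I'll check that the hold stays steady and that the spacer still stands.

```bash
python3 -c "
from h import *
for i in range(10):
    p,d=cams.grab_frame('scene')
    s=manip.sense();print(round(s['clock'],2),s['eef_pos'].round(4),s['force'].round(1))
t,_=cams.grab_frame('top')
a=cv2.resize(p[150:330,200:380],(400,400),interpolation=cv2.INTER_CUBIC)
b=cv2.resize(t[130:245,320:435],(400,400),interpolation=cv2.INTER_CUBIC)
cv2.imwrite('pics/f.png',np.hstack([a,b]))"
```

```text
16.07 [ 0.5962 -0.1705  0.0197] [-3.8  0.8 15.1]
16.12 [ 0.5961 -0.1705  0.0197] [-3.9  1.7 14.6]
16.17 [ 0.5961 -0.1705  0.0197] [-4.4  0.6 14.6]
16.22 [ 0.5961 -0.1705  0.0197] [-3.2  0.7 14.8]
16.27 [ 0.5961 -0.1704  0.0197] [-4.  -0.2 15. ]
16.32 [ 0.5961 -0.1705  0.0197] [-4.3  1.1 15. ]
16.37 [ 0.5961 -0.1705  0.0197] [-3.7  1.2 14.4]
16.42 [ 0.5961 -0.1705  0.0197] [-3.5  1.3 14.4]
16.47 [ 0.5961 -0.1705  0.0197] [-4.   1.3 14.3]
16.52 [ 0.5961 -0.1705  0.0197] [-4.9  0.7 15.1]
```

View pics/f.png

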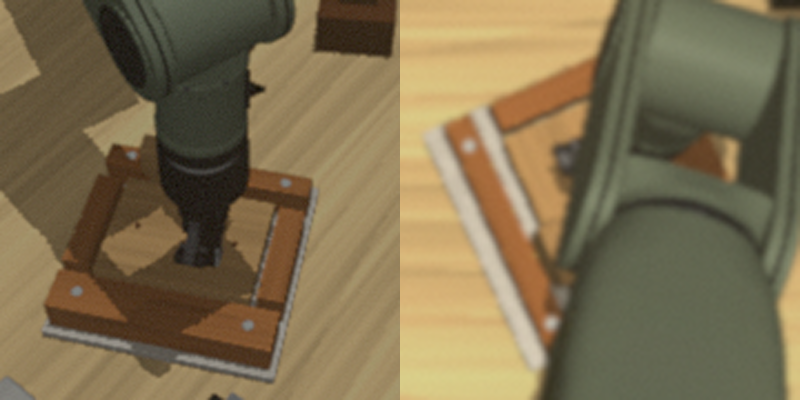

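The hold is steady at about 14.5 N. The spacer shows upright at (150,145) in the scene crop, in the same place as before and clear of the gripper.

```bash
python3 -c "
from workcell import job_done
print(job_done())"
```

```text
the job is handed in; nothing more can be done
None
```

I stood the spacer upright in the wide gap on the jig's base board and let go. I then pressed the drawer front flush with shut fingers and handed the job in at about 16.5 s while still holding it down.

**Drawer front:** front, rail and fences all read 44.1 mm by wrist depth (given height 45 mm; depth here reads about 1 mm low). The push stayed steady at about 14.5 N for the last 0.5 s.

**Spacer:** on release it was at about jig x -32 mm, y +62 mm, with its bottom at the base board. After release, before the press, its top measured about 4 mm toward the drawer front, a lean of roughly 0.05 rad, well under the 0.25 rad limit. In the last pictures it is partly hidden by the arm; the visible part was upright and in the same place, so I did not re-measure its final tilt.

**One thing disagreed:** the shut fingertips met the front with the reported TCP about 26 mm lower than its surface. A first press at the expected height touched nothing. I moved about 30 mm farther along the gap and 20 mm away from the spacer, then lowered in small steps until the force rose.

I kept clear of the other things on the bench, but I did not measure their positions at the end.

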